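Close the lid of the canteen's cold drinks well

TASK

Close up the cold well on the serving counter. First, with its lid still open, roll the loose can along the pan, without picking it up, until it lies square and snug against the two tidy cans, clear of the cold pack under the lid; then push the lid over and lower it gently, without letting it slam, until it is fully shut. Leave the two tidy cans and everything else on the counter where they are.

Things in the scene. Friction and masses are not known exactly. Their poses are not given: they have to be found in the camera images.
- well_floor (a point): Cold well: a fixed steel box 202 (x) by 490 (y) by 120 mm high on the counter, with an open pan in it, inside 152 (x) by 440 (y) by 80 mm deep; walls 25 mm. This point: centre of the pan's floor, 40 mm above the counter. Its x points across the well to the hinge side, away from the robot; y along the pan to the end with the two tidy cans; z up. The well stands turned by up to 0.22 rad.
- lid (a joint): Angle of the well's lid in rad: 0 = shut, flat on the rim; it starts leaning back past upright (1.66 to 1.88) and stops at 2.0. The hinge is stiff (friction 1.1 N m): the lid stays at any angle it is left at and must be pushed all the way down; 5 to 15 N near its free edge moves it. Lid: steel, 0.8 kg, 490 mm wide, 20 mm thick, no knob.
- lid_hinge (a point): Middle of the lid's hinge axis, which runs along the well's y, 106 mm to the +x side of the well's middle and 122 mm above the counter (level with the underside of the shut lid).
- lid_edge (a point): Middle of the lid's free edge on its flat, bare outer face (top when shut, back when open): 225 mm from the hinge axis along the lid, 20 mm to its outer side. The last 18 mm are a lip 6 mm thick, flush with the outer face, which juts over the well's front when shut. Its x runs from the edge to the hinge, y along the hinge, z out of the outer face.
- lid_pack (a point): Middle of the free face of the cold pack, a white block 128 (x) by 214 (y) by 40 mm strapped under the lid. With the lid shut it fills the top half of the pan, from 208 mm on the -y side of the pan's middle to 6 mm on the +y side: no can fits beneath it.
- can_loose_mid (a point): Centre of the loose drinks can, a cylinder 66 mm in diameter and 115 mm long, 0.25 to 0.45 kg, lying on its side, askew by up to 0.9 rad, on the floor of the pan, away from the two tidy cans. Its x is the can's long axis; y and z turn as it rolls. As it lies, its centre is 73 mm above the counter.
- can_next_mid (a point): Centre of the nearer of the two tidy cans, of the same make and size, lying square across the pan (long axis along the well's x), 120 mm to the +y side of the pan's middle.
- can_end_mid (a point): Centre of the other tidy can, also square, between the nearer one and the pan's +y end wall, touching both. Its x is its long axis.
- bottle_a: A closed clear drinks bottle, 64 mm across and 210 mm tall, standing beyond the +y end of the well. A bystander; its origin is the centre of its underside.
- big_bottle: A closed clear water bottle, 84 mm across and 310 mm tall, standing close behind the well's hinge side (left, middle or right). A bystander; its origin is the centre of its underside.
- jar: A closed glass jar, 84 mm across and 110 mm tall, behind the well's hinge side. A bystander; its origin is the centre of its underside.
- bowl: A white bowl, 140 mm across and 55 mm tall, behind the well's hinge side. A bystander; its origin is the centre of its underside.
- tub: An open clear takeaway tub, 125 x 175 x 50 mm, beyond the -y end of the well. A bystander; its origin is the centre of its underside.
- cup: A white mug, 80 mm across and 90 mm tall, beyond the +y end of the well. A bystander; its origin is the centre of its underside.
- spoon: A steel serving spoon lying flat, 240 mm long and at most 22 mm high, beyond the -y end of the well, between it and the tub; its handle lies along its x axis. A bystander; its origin is the centre of its underside at mid-handle.
Things that resemble listed ones, but are neither listed nor needed, are in the scene too. Leave any blue look-alike of the part that bears can_loose_mid alone.

How it is judged:
By the outcome, as a careful person would: the job done as asked, in the order asked, and still so for the second after the job is handed in, with the robot touching nothing.
It also fails if it takes over 72 s, if anything falls off the work surface, if the arm or the gripper's body presses on something with over 40 N, if the wrist force passes 120 N, or if a joint passes its speed limit or range.

ROBOT

A 6-joint arm with a two-finger parallel gripper is mounted at the origin on the work surface. World frame = base frame: x ahead of the robot, y to its left, z up, the work surface at z = 0. Lengths are in m, angles in rad, forces in N, time in s.
With the tool pointing down it reaches from about 0.25 to 0.775 m from the base axis. Payload 4 kg.
Tool frame: the origin (TCP) lies midway between the tips of the shut fingers; the grasp point (between the pads) lies robot.tcp_to_grasp behind it (robot.tcp_to_grasp is the distance from the TCP to the grasp point, in m); y points along the fingers, x is the direction in which the jaws open and shut, and the axes are right-handed (so a half turn about y gives the same grasp; the last joint's range is limited). The gripper opens to 94 mm and grips with 3 to 60 N. Pads are 16 mm wide; open, the fingers measure 119 mm over their backs; the gripper's body (75 mm by 177 mm) begins 78 mm behind the grasp point.
Start: joints at [1.053, 0.087, 1.371, -0, 1.684, -0.103], TCP at [0.222, 0.503, 0.206] pointing down, gripper open.
Joint ranges: [-3.1, 3.1], [-0.76, 2.03], [0.27, 2.55], [-1.08, 4.22], [0.17, 2.65], [-2.57, 2.57]. Speed limits (rad/s): [2.79, 2.79, 3.14, 3.14, 3.14, 3.14].

INTERFACE

Orientations are given as [roll, pitch, yaw] about the fixed x, y, z axes, in that order (R = Rz(yaw) Ry(pitch) Rx(roll)).
In Python, from bench import robot gives the robot as it stands.
- The arm moves only by the tool arm_command, never from a script. Its argument "series" is text: rows parted by semicolons, each of 7 numbers parted by spaces: the turn, a rotation vector about the tool's x, y, z in rad, then the shift along the tool's x, y, z in m, then the finger opening in m, from 0 to 0.094. A call has 1 to 12 rows; each row shifts and turns the pose as measured when the row begins, along the tool's axes as they then stand; what a row does not reach is not made up. A row lasts 1/10 s, in which the tool goes at most 50 mm and 8.59 degrees, less where a joint would pass 70% of its speed; a pose out of reach is approached as far as the arm can. A call with a gripper value outside its range is refused whole. The fingers move at their own pace and stop on an object; the grip force is fixed at half the most. Time passes only in rows, so rows that do not move let the fingers close. It gives the time, the measured TCP pose, the force and the opening at its end, in the units of the state.
- robot.get_obs(): the state, without advancing time (a new reading comes with each control period).
- robot.snapshot(name): name is "scene" or "side" or "wrist"; returns the picture (420x560x3 uint8, blue, green, red); there is no depth.
- robot.camera_params(name): a dict with "fx", "fy", "cx", "cy" (pixels), "extrinsics" (4x4, takes a point from camera to world coordinates). Camera axes: x right, y up, looking along -z (the intrinsics and any distortion apply to the point x, -y, -z); pixel columns grow to the right and rows downward; lengths in m; the calibration is good to about 2 mm. A picture is of the moment at which its call begins: read the wrist's pose just before it. camera_params takes no time and is no camera call; for the wrist camera it gives the pose at the moment of the call.
- robot.close_job(): hands the job in, once; it reports no verdict.
Trained networks look in the newest picture that a camera, given by its name, has taken for a name from the list of things; names that differ only in an ending like _2 or _b are one class to them, and where a whole thing is asked for, a point or a joint stands for the part that bears it (a point fixed in the world has none). Each returns a list of dicts, best first, with "score" (0 to 1); they miss things now and then, are a little off and sometimes report something else, mostly with a low value. They report only what shows in the picture. A call takes as long as a camera call. They do not tell look-alikes from the thing itself.
- robot.spot_in(camera, target): "centre" ([x, y, z] in m, in the coordinates of the camera as it stood for that picture, good to about 4 mm: the middle of the surface that is visible of it).
The state is a dict: "time": time; "joint_positions": joint angles; "qvel": joint speeds; "joint_torque": joint torques, N m; "tool_pos": TCP position; "ee_rot": TCP orientation; "wrist_force": force on the tool from outside, world axes, zero at the start; "wrist_torque": the same for the moment, N m; "width": finger opening in m.
Only numpy, scipy, OpenCV 4.12 (cv2) and the standard library are available. Lean on these libraries where they do the work, as an engineer would, in place of code of your own. Each camera call takes 0.05 s, during which the arm holds its last target.

## Working session

There is one attempt and no reset: what is moved stays moved. The work goes in short steps, Python scripts to look and compute and a tool call to move; the robot and the scene stay as the last step left them, time stands still between calls to the robot, and variables do not carry over. Pictures are saved under pics/ and viewed, and the job is handed in when it is done.

Besides the shell and the picture viewer there is one more tool, called after "Request:" as name(argument=value, ...) on one line, values as JSON. arm_command: Moves the arm, as the interface text tells. Its arguments: {"type":"object","properties":{"series":{"type":"string"}},"required":["series"]}

```bash
ls; mkdir -p pics
python3 - <<'E'
from bench import robot
import cv2, numpy as np
np.set_printoptions(precision=4,suppress=True)
o=robot.get_obs(); print(o); print(robot.tcp_to_grasp)
for c in ["scene","side","wrist"]:
    im=robot.snapshot(c); cv2.imwrite(f"pics/{c}0.png",im); p=robot.camera_params(c); print(c,p)
    E=np.array(p["extrinsics"])
    for n in (["can_loose_mid","can_next_mid","lid","lid_pack","well_floor","big_bottle","jar","bowl","bottle_a","cup","tub","spoon"] if c=="scene" else ["can_loose_mid","lid"]):
        try:
            for d in robot.spot_in(c,n)[:4]:
                print(c,n,round(d["score"],2),(E@np.r_[d["centre"],1])[:3], {k:v for k,v in d.items() if k not in("score","centre")})
        except Exception as e: print(n,e)
print(robot.get_obs()["time"])
E
```

```text
pics
{'time': 0.0, 'joint_positions': array([ 1.0529,  0.0879,  1.3723, -0.    ,  1.6836, -0.1031]), 'qvel': array([ 0.0011,  0.0012, -0.0007,  0.0006, -0.0009,  0.0009]), 'joint_torque': array([ -0.0001, -34.0185, -30.2427,   0.0718,   0.0329,  -0.0002]), 'tool_pos': array([0.2214, 0.5029, 0.2043]), 'ee_rot': array([-1.5706,  0.0021,  1.1561]), 'wrist_force': array([-0.5958, -0.5022, -0.228 ]), 'wrist_torque': array([0.0313, 0.0187, 0.0098]), 'width': 0.09370415983945266}
0.0188
scene {'fx': 508.23672552845153, 'fy': 508.23672552845153, 'cx': 271.07980537331, 'cy': 206.22449771779844, 'extrinsics': array([[-0.3839, -0.7968,  0.4666,  1.1484],
       [ 0.9234, -0.3293,  0.1973,  0.2803],
       [-0.0036,  0.5066,  0.8622,  1.3125],
       [ 0.    ,  0.    ,  0.    ,  1.    ]])}
scene can_loose_mid 0.85 [ 0.6816 -0.339   0.0549] {}
scene can_loose_mid 0.74 [0.4892 0.0056 0.0992] {}
scene can_loose_mid 0.64 [ 0.2232 -0.2667  0.0527] {}
scene can_loose_mid 0.58 [0.2597 0.2569 0.0536] {}
scene can_next_mid 0.95 [0.5157 0.1396 0.0965] {}
scene lid 0.91 [ 0.6474 -0.0255  0.2922] {}
scene l
[... 771 characters left out ...]
   [-0.0088,  0.6346,  0.7728,  1.1425],
       [ 0.    ,  0.    ,  0.    ,  1.    ]])}
side can_loose_mid 0.94 [ 0.1983 -0.2741  0.0619] {}
side can_loose_mid 0.92 [ 0.4821 -0.025   0.1029] {}
side can_loose_mid 0.75 [ 0.6584 -0.3569  0.0605] {}
side can_loose_mid 0.73 [0.2327 0.2431 0.061 ] {}
side lid 0.62 [ 0.6301 -0.0503  0.2683] {}
wrist {'fx': 314.78278405206794, 'fy': 314.78278405206794, 'cx': 273.1983223121042, 'cy': 208.4286733817053, 'extrinsics': array([[ 0.4031, -0.8845, -0.2349,  0.1528],
       [ 0.9152,  0.3895,  0.1037,  0.5345],
       [-0.0002, -0.2568,  0.9665,  0.3847],
       [ 0.    ,  0.    ,  0.    ,  1.    ]])}
wrist can_loose_mid 0.67 [0.2271 0.2955 0.0529] {}
0.95
```

View pics/scene0.png

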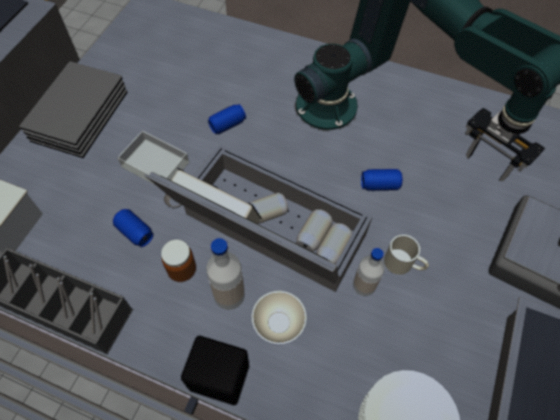

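View pics/side0.png

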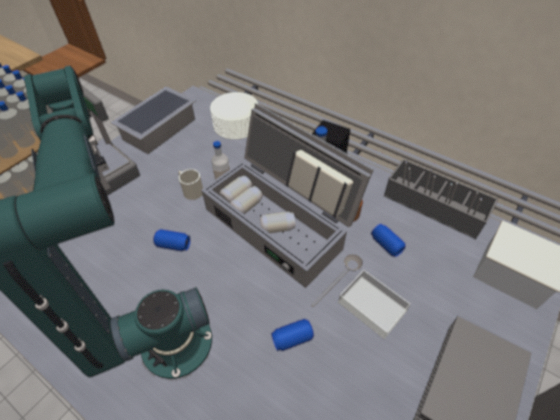

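View pics/wrist0.png

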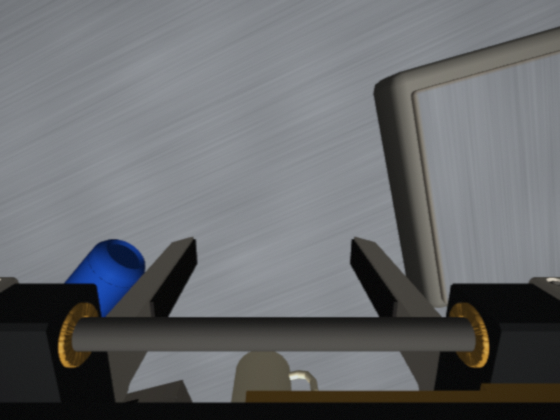

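The scene camera shows the open well at about (205–365, 155–280). The loose can is at about (270,207), the two tidy cans at (318,228) and (335,240), and the blue look-alikes lie outside the well. I'll zoom in to fit the well's pose.

Run:
```python
import cv2
a=cv2.imread("pics/scene0.png")[140:300,140:380]; cv2.imwrite("pics/zs.png",cv2.resize(a,None,fx=3.3,fy=3.3,interpolation=cv2.INTER_CUBIC))
a=cv2.imread("pics/side0.png")[100:290,190:390]; cv2.imwrite("pics/zd.png",cv2.resize(a,None,fx=3,fy=3,interpolation=cv2.INTER_CUBIC))
```

```text
(no output)
```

View pics/zs.png

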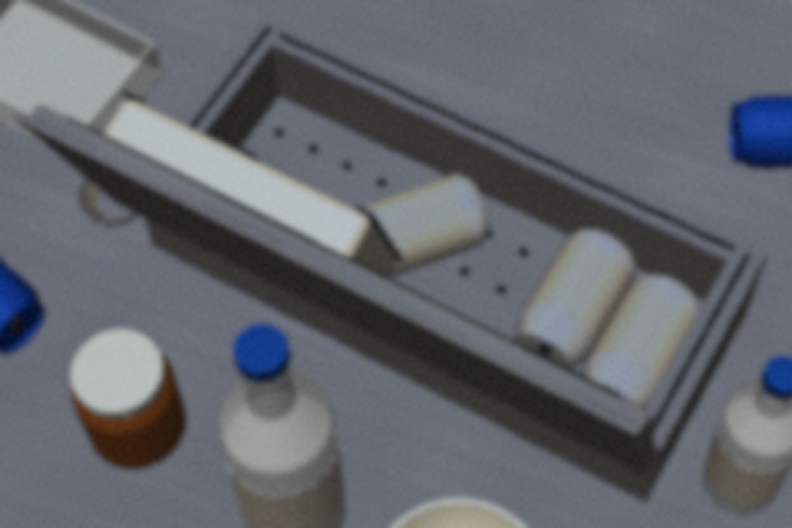

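View pics/zd.png

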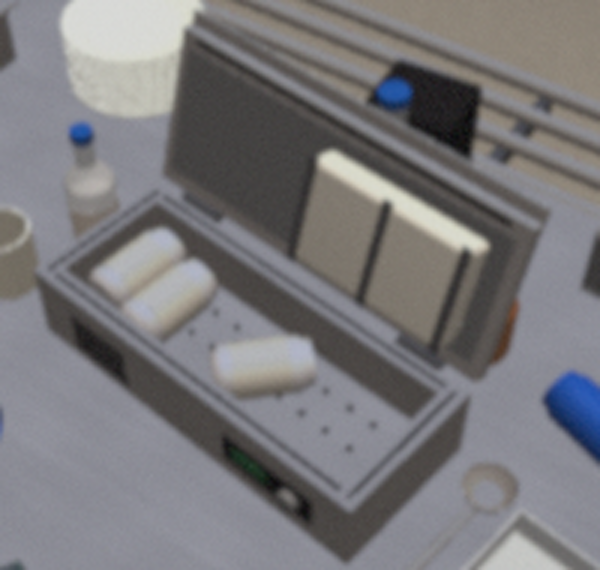

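```bash
cat > h.py <<'E'
import numpy as np, cv2
from scipy.optimize import least_squares
np.set_printoptions(precision=4,suppress=True)
def proj(p,P):
    T=np.linalg.inv(np.array(p["extrinsics"])); c=(T[:3,:3]@np.atleast_2d(P).T).T+T[:3,3]
    return np.c_[p["fx"]*c[:,0]/-c[:,2]+p["cx"], p["fy"]*-c[:,1]/-c[:,2]+p["cy"]]
def ray(p,uv,z):
    E=np.array(p["extrinsics"]); d=E[:3,:3]@np.array([(uv[0]-p["cx"])/p["fx"],-(uv[1]-p["cy"])/p["fy"],-1]); o=E[:3,3]
    return o+d*(z-o[2])/d[2]
def w2b(W,P): # well coords (origin counter-level middle) to world
    x,y,a=W; P=np.atleast_2d(P); c,s=np.cos(a),np.sin(a)
    return np.c_[x+c*P[:,0]-s*P[:,1], y+s*P[:,0]+c*P[:,1], P[:,2]]
def b2w(W,P):
    x,y,a=W; P=np.atleast_2d(P)-[x,y,0]; c,s=np.cos(a),np.sin(a)
    return np.c_[c*P[:,0]+s*P[:,1], -s*P[:,0]+c*P[:,1], P[:,2]]
def lidpt(th,r,y,out): # r along lid from hinge, out toward outer side
    # shut: along=-x, outer=+z ; opens by raising edge
    return np.array([0.106-r*np.cos(th)+out*np.sin(th), y, 0.122+r*np.sin(th)+out*np.cos(th)])
E
python3 - <<'E'
from h import *
from bench import robot
S=robot.camera_params("side"); C=robot.camera_params("scene")
sd=np.array([[345,497],[40,272],[160,195],[468,393]])/3+[190,100]
sc=np.array([[268,30],[758,256]])/3.3+[140,140]
top=np.array([[-.101,-.245,.12],[-.101,.245,.12],[.101,.245,.12],[.101,-.245,.12]])
f=lambda W: np.r_[(proj(S,w2b(W,top))-sd).ravel(),(proj(C,w2b(W,top[:2]))-sc).ravel()]
r=least_squares(f,[.55,0,-.1]); W=r.x; print(W); print(r.fun.reshape(-1,2))
print("cans well frame", b2w(W,[[.4892,.0056,.0992],[.4821,-.025,.1029],[.5157,.1396,.0965],[.6474,-.0255,.2922],[.761,-.0026,.198],[.7344,-.1608,.1],[.7527,.1323,.02],[.5911,.3118,.13]]))
np.save("W.npy",W)
for th in (1.66,1.7,1.75,1.8,1.85,1.88):
    L=w2b(W,[lidpt(th,.225,-.245,.02),lidpt(th,.225,.245,.02),lidpt(th,.225,-.245,.014)])
    print(th,((proj(S,L)-[190,100])*3).round(),((proj(C,L)-[140,140])*3.3).round().tolist())
E
```

```text
[ 0.5012  0.0173 -0.127 ]
[[ 1.9151  3.3842]
 [-1.4732 -2.1103]
 [-0.266  -5.4257]
 [ 1.3393 -1.6735]
 [-2.1236 -3.839 ]
 [ 3.0027  0.1697]]
cans well frame [[-0.0104 -0.0132  0.0992]
 [-0.0135 -0.0444  0.1029]
 [-0.0011  0.1231  0.0965]
 [ 0.1505 -0.024   0.2922]
 [ 0.2603  0.0131  0.198 ]
 [ 0.2539 -0.1472  0.1   ]
 [ 0.235   0.1459  0.02  ]
 [ 0.0519  0.3035  0.13  ]]
1.66 [[528. 219.]
 [171.  13.]
 [525. 222.]] [[43.0, 67.0], [668.0, 380.0], [48.0, 60.0]]
1.7 [[534. 215.]
 [177.  10.]
 [530. 218.]] [[36.0, 77.0], [661.0, 392.0], [40.0, 71.0]]
1.75 [[540. 211.]
 [184.   8.]
 [536. 214.]] [[27.0, 91.0], [653.0, 408.0], [32.0, 84.0]]
1.8 [[546. 208.]
 [191.   6.]
 [542. 210.]] [[19.0, 104.0], [645.0, 424.0], [23.0, 97.0]]
1.85 [[551. 205.]
 [197.   5.]
 [548. 207.]] [[11.0, 118.0], [637.0, 440.0], [15.0, 111.0]]
1.88 [[554. 203.]
 [201.   5.]
 [551. 205.]] [[6.0, 127.0], [632.0, 449.0], [11.0, 119.0]]
```

Run:
```python
from h import *
from bench import robot
S=robot.camera_params("side"); C=robot.camera_params("scene"); print(S.keys())
W=np.load("W.npy")
sd=np.array([[345,497],[40,272],[160,195],[468,393]])/3+[190,100]
sc=np.array([[268,30],[758,256]])/3.3+[140,140]
a=np.array([ray(S,u,.12) for u in sd]+[ray(C,u,.12) for u in sc]); print(a, b2w(W,a))
for i,j in((0,1),(1,2),(2,3),(3,0),(4,5)): print(np.linalg.norm(a[i]-a[j]))
# overlay
top=np.array([[-.101,-.245,.12],[-.101,.245,.12],[.101,.245,.12],[.101,-.245,.12]])
inn=top*[76/101,220/245,1]; fl=inn*[1,1,0]+[0,0,.04]; bot=top*[1,1,0]
for n,p,(x0,x1,y0,y1) in (("side",S,(190,390,100,290)),("scene",C,(140,380,140,300))):
    im=cv2.resize(cv2.imread(f"pics/{n}0.png")[y0:y1,x0:x1],None,fx=3.3,fy=3.3,interpolation=cv2.INTER_CUBIC)
    for q,c in((top,(0,0,255)),(inn,(0,255,0)),(fl,(255,255,0)),(bot,(255,0,255))):
        u=(proj(p,w2b(W,q))-[x0,y0])*3.3
        cv2.polylines(im,[u.round().astype(int)],True,c,1)
    cv2.imwrite(f"pics/o_{n}.png",im)
```

```text
dict_keys(['fx', 'fy', 'cx', 'cy', 'extrinsics'])
[[ 0.3765 -0.2017  0.12  ]
 [ 0.4275  0.2619  0.12  ]
 [ 0.61    0.2281  0.12  ]
 [ 0.5619 -0.2383  0.12  ]
 [ 0.3802 -0.2011  0.12  ]
 [ 0.4346  0.2656  0.12  ]] [[-0.0959 -0.233   0.12  ]
 [-0.1041  0.2333  0.12  ]
 [ 0.0813  0.2228  0.12  ]
 [ 0.0926 -0.2459  0.12  ]
 [-0.0923 -0.232   0.12  ]
 [-0.0975  0.2378  0.12  ]]
0.46636411959112123
0.18560019419739615
0.46884939806684783
0.18896844982888272
0.46986229679161756
```

View pics/o_side.png

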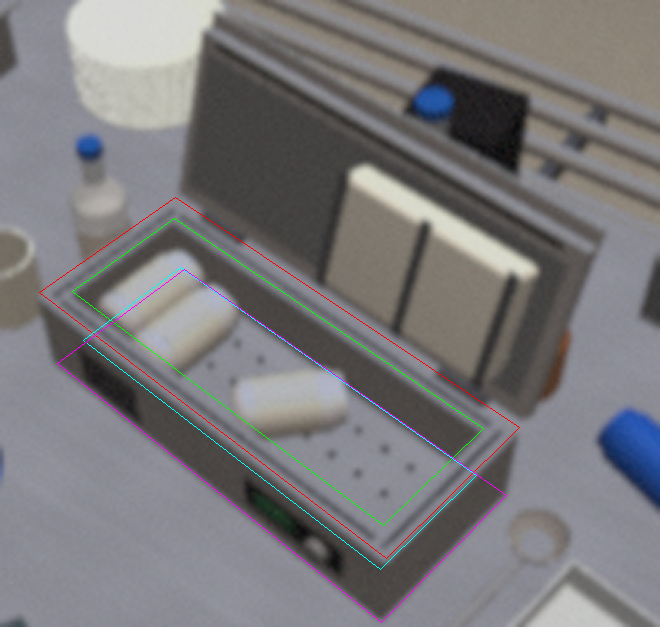

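View pics/o_scene.png

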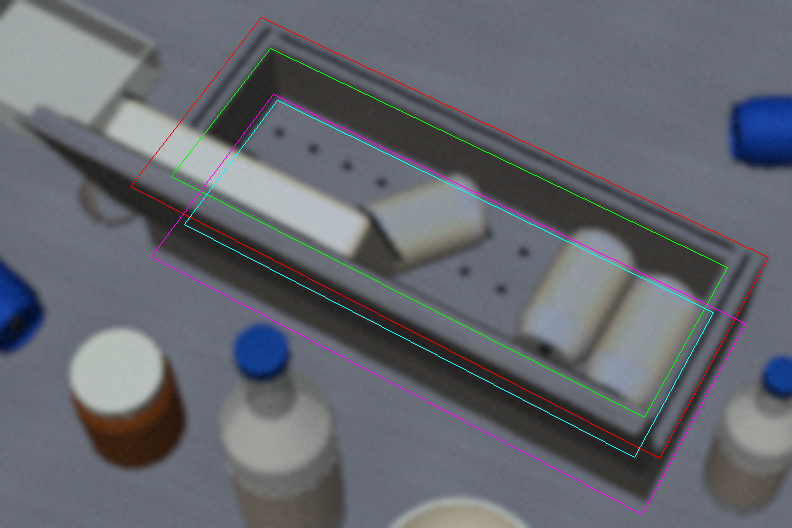

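```bash
cat > canfit.py <<'E'
from h import *
def cyl(c,yaw,r=.033,h=.0575,z=.073):
    t=np.linspace(0,2*np.pi,40); u=np.array([np.cos(yaw),np.sin(yaw),0]); v=np.array([-u[1],u[0],0])
    return np.vstack([np.array([c[0],c[1],z])+s*h*u+r*(np.cos(t)[:,None]*v+np.sin(t)[:,None]*[0,0,1]) for s in(-1,1)])
def hull(p,c,yaw): return cv2.convexHull(proj(p,cyl(c,yaw)).astype(np.float32))[:,0]
def mask(p,c,yaw,shape=(420,560),k=4):
    m=np.zeros((shape[0]*k,shape[1]*k),np.uint8); cv2.fillPoly(m,[(hull(p,c,yaw)*k).round().astype(int)],255); return cv2.resize(m,(shape[1],shape[0]),interpolation=cv2.INTER_AREA)/255.
E
python3 - <<'E'
from canfit import *
from bench import robot
from scipy.optimize import minimize
W=np.load("W.npy")
S=robot.camera_params("side"); C=robot.camera_params("scene")
rois={"side":(252,302,205,240),"scene":(248,290,185,228)}
for n,p in(("side",S),("scene",C)):
    im=cv2.imread(f"pics/{n}0.png").astype(float); x0,x1,y0,y1=rois[n]
    g=im.mean(2)[y0:y1,x0:x1]
    print(n, im[215 if n=="side" else 207, 275 if n=="side" else 268])
def tidy(v,p,n): pass
# bright mask
def bm(n):
    im=cv2.imread(f"pics/{n}0.png"); g=im.mean(2); hs=cv2.cvtColor(im,cv2.COLOR_BGR2HSV)
    warm=im[:,:,2].astype(int)-im[:,:,0]
    return g,warm
for n,p,z0 in(("side",S,(-.0135,-.03)),("scene",C,(-.0104,-.02))):
    g,warm=bm(n); x0,x1,y0,y1=rois[n]
    G=g[y0:y1,x0:x1]
    def cost(v):
        m=mask(p,v[:2],v[2])[y0:y1,x0:x1]
        i=(G*m).sum()/(m.sum()+1e-6); o=(G*(1-m)).sum()/((1-m).sum()+1e-6)
        return (((G-(m*i+(1-m)*o))**2).mean())
    c0=w2b(W,[[*z0,0.073]])[0]; best=None
    for a in np.arange(-1.4,1.5,.2):
        r=minimize(cost,[c0[0],c0[1],a],method="Nelder-Mead",options=dict(initial_simplex=np.array([c0[0],c0[1],a])+np.array([[0,0,0],[.02,0,0],[0,.02,0],[0,0,.2]]),maxiter=80))
        if best is None or r.fun<best.fun: best=r
    print(n,best.x,best.fun,"well:",b2w(W,[[*best.x[:2],.073]])[0],best.x[2]-W[2])
    cx0,cy0=(190,100) if n=="side" else (140,140)
    im=cv2.imread(f"pics/{n}0.png"); im=cv2.resize(im[cy0:cy0+190,cx0:cx0+240],None,fx=3,fy=3)
    cv2.polylines(im,[((hull(p,best.x[:2],best.x[2])+.5-[cx0,cy0])*3).round().astype(int)],True,(0,0,255),1)
    for yy in(.12,.186):
        cv2.polylines(im,[((hull(p,w2b(W,[[0,yy,0]])[0,:2],W[2])+.5-[cx0,cy0])*3).round().astype(int)],True,(0,255,0),1)
    cv2.imwrite(f"pics/c_{n}.png",im)
a=cv2.imread("pics/c_side.png"); b=cv2.imread("pics/c_scene.png")
E
```

```text
side [175. 177. 176.]
scene [156. 151. 144.]
side [ 0.5032  0.0041 -1.2132] 632.2307157981778 well: [ 0.0037 -0.0128  0.073 ] -1.0861983766407048
scene [ 0.4713 -0.0295 -1.5871] 561.6066951284824 well: [-0.0237 -0.0502  0.073 ] -1.4601233275422993
```

View pics/c_side.png

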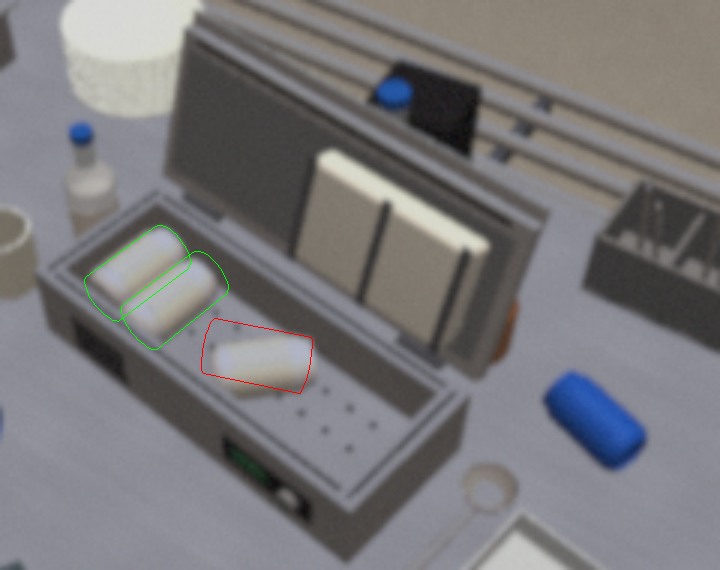

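View pics/c_scene.png

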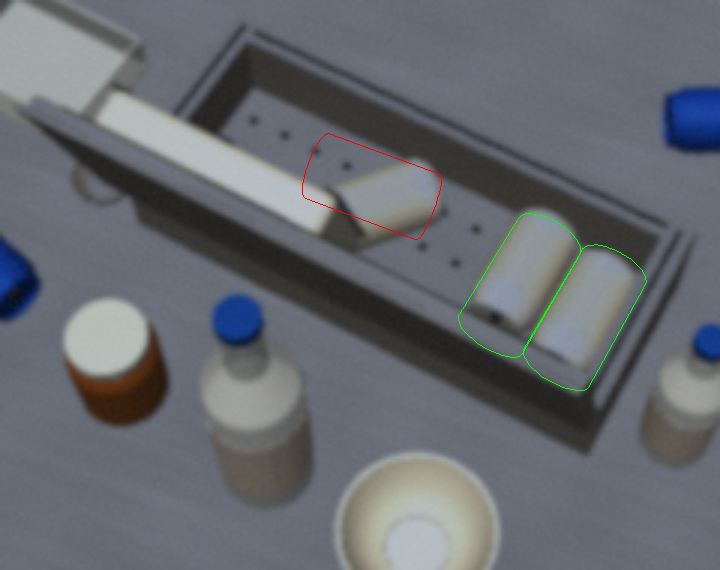

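Run:
```python
from canfit import *
from bench import robot
W=np.load("W.npy")
S=robot.camera_params("side"); C=robot.camera_params("scene")
for p,o,a,b in((S,(190,100),(214,368),(314,357)),(C,(140,140),(440,186),(345,217))):
    A=[ray(p,np.array(q)/3+o,.075) for q in(a,b)]; B=b2w(W,A); d=B[1]-B[0]; print(B,np.linalg.norm(d),np.arctan2(d[1],d[0]))
for c in [(-.012,-.028,-.75),(-.012,-.028,-.6),(-.012,-.028,-.9)]:
  for n,p,o in(("side",S,(190,100)),("scene",C,(140,140))):
    im=cv2.imread(f"pics/{n}0.png"); im=cv2.resize(im[o[1]:o[1]+190,o[0]:o[0]+240],None,fx=3,fy=3)
    q=w2b(W,[[c[0],c[1],0]])[0,:2]
    cv2.polylines(im,[((hull(p,q,c[2]+W[2])+.5-o)*3).round().astype(int)],True,(0,0,255),1)
    cv2.imwrite(f"pics/m{-c[2]}_{n}.png",im[100:450,100:500])
ims=[np.hstack([cv2.imread(f"pics/m{v}_{n}.png")[::1] for v in(.6,.75,.9)]) for n in("side","scene")]
cv2.imwrite("pics/mm.png",cv2.resize(np.vstack(ims),None,fx=.66,fy=.66))
```

```text
[[-0.0444  0.007   0.075 ]
 [ 0.045  -0.0671  0.075 ]] 0.11609587774829655 -0.6927037515605371
[[-0.0537  0.0085  0.075 ]
 [ 0.0199 -0.0522  0.075 ]] 0.0954357777613523 -0.6901518629563763
```

View pics/mm.png

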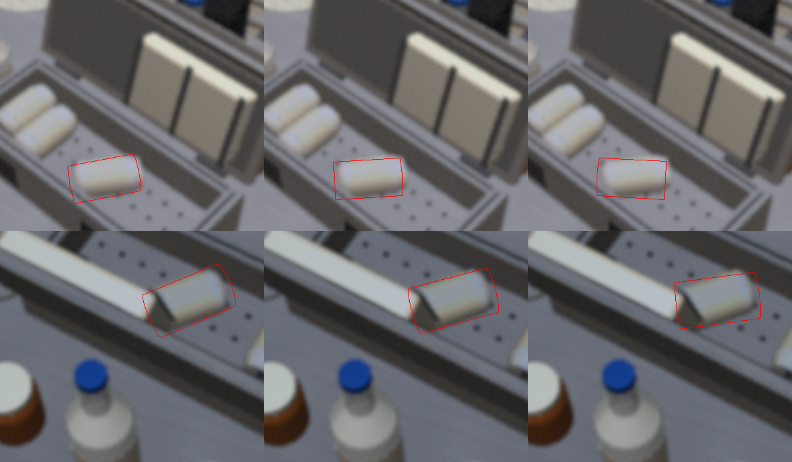

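```bash
cat > plan.py <<'E'
from h import *
from scipy.spatial.transform import Rotation as R
from bench import robot
W=np.load("W.npy")
def cur():
    o=robot.get_obs(); return np.array(o["tool_pos"]),R.from_euler("xyz",o["ee_rot"]),o
def stat():
    p,r,o=cur(); print("t",o["time"],"well",b2w(W,p)[0],"p",p,"rpy",np.array(o["ee_rot"]),"yawrel",o["ee_rot"][2]-W[2],"F",o["wrist_force"],"w",o["width"])
def plan(pw,yawrel,n,op,pose=None):
    """straight to well point pw and yaw (rel well), tool down, in n rows; prints rows"""
    p,r,_=cur() if pose is None else (*pose,None)
    P=w2b(W,pw)[0]; Rt=R.from_euler("xyz",[-np.pi/2,0,yawrel+W[2]])
    dr=(r.inv()*Rt).as_rotvec(); s=[]
    for i in range(n):
        a=r*R.from_rotvec(dr*i/n); sh=a.inv().apply((P-p)/n)
        s.append(" ".join(f"{v:.3f}" for v in dr/n)+" "+" ".join(f"{v:.4f}" for v in sh)+f" {op}")
    print("; ".join(s)); return P,Rt
E
python3 - <<'E'
from plan import *
stat()
p,r,o=cur()
pw=b2w(W,p)[0]; mid=b2w(W,[.40,.2,.32])[0]
q=plan(mid,.75,8,.07); print(); plan([-.03,-.13,.27],0,8,.07,q)
E
```

```text
t 0.95 well [-0.3388  0.4467  0.2055] p [0.2217 0.5034 0.2055] rpy [-1.5708 -0.0001  1.1561] yawrel 1.2830349040669033 F [-0.0741 -0.6816 -0.1839] w 0.09414829163828763
-0.000 0.067 0.000 -0.0257 -0.0143 -0.0357 0.07; -0.000 0.067 0.000 -0.0233 -0.0143 -0.0373 0.07; -0.000 0.067 0.000 -0.0208 -0.0143 -0.0388 0.07; -0.000 0.067 0.000 -0.0181 -0.0143 -0.0401 0.07; -0.000 0.067 0.000 -0.0154 -0.0143 -0.0412 0.07; -0.000 0.067 0.000 -0.0126 -0.0143 -0.0421 0.07; -0.000 0.067 0.000 -0.0098 -0.0143 -0.0429 0.07; -0.000 0.067 0.000 -0.0069 -0.0143 -0.0434 0.07

0.000 0.094 -0.000 -0.0169 0.0062 -0.0353 0.07; 0.000 0.094 -0.000 -0.0135 0.0062 -0.0367 0.07; 0.000 0.094 -0.000 -0.0100 0.0062 -0.0378 0.07; 0.000 0.094 -0.000 -0.0064 0.0062 -0.0386 0.07; 0.000 0.094 -0.000 -0.0028 0.0062 -0.0390 0.07; 0.000 0.094 -0.000 0.0009 0.0062 -0.0391 0.07; 0.000 0.094 -0.000 0.0045 0.0062 -0.0388 0.07; 0.000 0.094 -0.000 0.0081 0.0062 -0.0382 0.07
```

Request:
arm_command(series="0 0.067 0 -0.026 -0.014 -0.036 0.07; 0 0.067 0 -0.023 -0.014 -0.037 0.07; 0 0.067 0 -0.021 -0.014 -0.039 0.07; 0 0.067 0 -0.018 -0.014 -0.040 0.07; 0 0.067 0 -0.015 -0.014 -0.041 0.07; 0 0.067 0 -0.013 -0.014 -0.042 0.07; 0 0.067 0 -0.010 -0.014 -0.043 0.07; 0 0.067 0 -0.007 -0.014 -0.043 0.07")

```text
time: 1.75
tool_pos: [0.3997, 0.1919, 0.3184]
ee_rot: [-1.573, 0.004, 0.611]
wrist_force: [0.4, -0.4, -0.6]
width: 0.07
```

Run:
```python
from plan import *
stat()
plan([-.03,-.13,.27],0,10,.07)
```

```text
t 1.75 well [-0.1228  0.1603  0.3184] p [0.3997 0.1919 0.3184] rpy [-1.5726  0.0037  0.6112] yawrel 0.7381400462526678 F [ 0.4269 -0.3816 -0.5671] w 0.06999269045395407
0.000 0.074 -0.000 -0.0127 0.0049 -0.0277 0.07; 0.000 0.074 -0.000 -0.0106 0.0049 -0.0286 0.07; 0.000 0.074 -0.000 -0.0084 0.0049 -0.0293 0.07; 0.000 0.074 -0.000 -0.0063 0.0049 -0.0298 0.07; 0.000 0.074 -0.000 -0.0040 0.0049 -0.0302 0.07; 0.000 0.074 -0.000 -0.0018 0.0049 -0.0304 0.07; 0.000 0.074 -0.000 0.0004 0.0049 -0.0305 0.07; 0.000 0.074 -0.000 0.0027 0.0049 -0.0304 0.07; 0.000 0.074 -0.000 0.0049 0.0049 -0.0301 0.07; 0.000 0.074 -0.000 0.0071 0.0048 -0.0296 0.07
```

Tracking is good.

Request:
arm_command(series="0 0.074 0 -0.013 0.005 -0.028 0.07; 0 0.074 0 -0.011 0.005 -0.029 0.07; 0 0.074 0 -0.008 0.005 -0.029 0.07; 0 0.074 0 -0.006 0.005 -0.030 0.07; 0 0.074 0 -0.004 0.005 -0.030 0.07; 0 0.074 0 -0.002 0.005 -0.030 0.07; 0 0.074 0 0 0.005 -0.030 0.07; 0 0.074 0 0.003 0.005 -0.030 0.07; 0 0.074 0 0.005 0.005 -0.030 0.07; 0 0.074 0 0.007 0.005 -0.030 0.07; 0 0 0 0 0 0 0.07")

```text
time: 2.85
tool_pos: [0.4529, -0.1257, 0.2718]
ee_rot: [-1.572, -0.009, -0.17]
wrist_force: [-0.3, 1.2, 0.3]
width: 0.0702
```

Run:
```python
from plan import *
stat()
for c in("wrist","side"): cv2.imwrite(f"pics/{c}1.png",robot.snapshot(c))
p=robot.camera_params("wrist"); import json; print(p); np.save("pw1.npy",p,allow_pickle=True)
```

```text
t 2.85 well [-0.0298 -0.148   0.2718] p [ 0.4529 -0.1257  0.2718] rpy [-1.5723 -0.0094 -0.1704] yawrel -0.043381082302846985 F [-0.3053  1.2478  0.3169] w 0.07021614276150936
{'fx': 314.78278405206794, 'fy': 314.78278405206794, 'cx': 273.1983223121042, 'cy': 208.4286733817053, 'extrinsics': array([[ 0.9862,  0.162 ,  0.0327,  0.4629],
       [-0.165 ,  0.9526,  0.2557, -0.048 ],
       [ 0.0103, -0.2576,  0.9662,  0.4522],
       [ 0.    ,  0.    ,  0.    ,  1.    ]])}
```

View pics/wrist1.png

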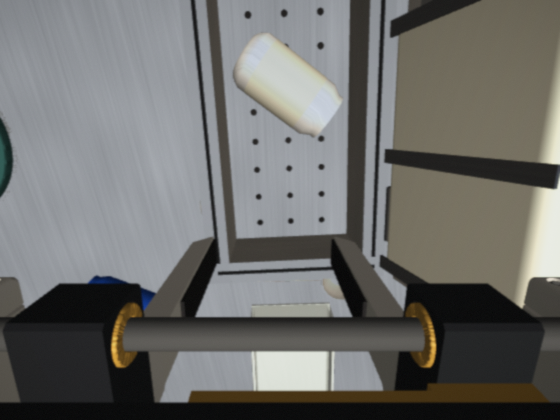

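View pics/side1.png

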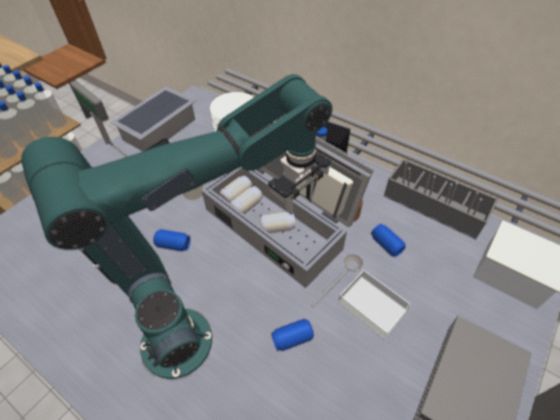

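Run:
```python
from plan import *
from canfit import hull
p=robot.camera_params("wrist"); im=cv2.imread("pics/wrist1.png")
top=np.array([[-.101,-.245,.12],[-.101,.1,.12],[.101,.1,.12],[.101,-.245,.12]])
inn=np.array([[-.076,-.22,.12],[-.076,.1,.12],[.076,.1,.12],[.076,-.22,.12]]);fl=inn*[1,1,0]+[0,0,.04]
for q,c in((top,(0,0,255)),(inn,(0,255,0)),(fl,(255,0,0))):
    cv2.polylines(im,[proj(p,w2b(W,q)).round().astype(int)],False,c,1)
cv2.polylines(im,[hull(p,w2b(W,[[-.005,-.03,0]])[0,:2],-.69+W[2]).round().astype(int)],True,(0,0,255),1)
cv2.imwrite("pics/w1o.png",im)
for n,z in(("can_loose_mid",.1),("can_next_mid",.1)):
    for d in robot.spot_in("wrist",n)[:2]: print(n,d["score"],b2w(W,(np.array(p["extrinsics"])@np.r_[d["centre"],1])[:3]))
```

```text
can_loose_mid 0.95 [[-0.0119 -0.0339  0.1045]]
can_loose_mid 0.92 [[-0.2566 -0.289   0.0347]]
```

View pics/w1o.png

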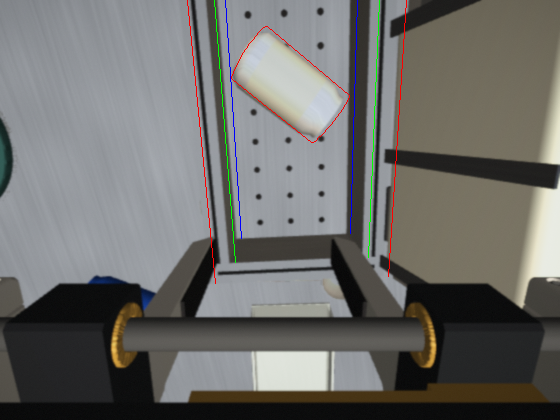

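Run:
```python
from plan import *
a=W[2]; W[:2]-=.003*np.array([np.cos(a),np.sin(a)]); np.save("W.npy",W)
stat()
q=plan([-.021,-.13,.2],0,4,.07); plan([-.021,-.13,.063],0,7,.07,q)
```

```text
t 3.05 well [-0.0269 -0.1444  0.2737] p [ 0.4532 -0.1221  0.2737] rpy [-1.5713 -0.0124 -0.1635] yawrel -0.03647637325500075 F [ 0.1821  0.0054 -0.2977] w 0.06991468190071484
0.000 -0.009 0.003 0.0011 0.0184 0.0037 0.07; 0.000 -0.009 0.003 0.0012 0.0184 0.0036 0.07; 0.000 -0.009 0.003 0.0013 0.0184 0.0036 0.07; 0.000 -0.009 0.003 0.0014 0.0184 0.0036 0.07
0.000 0.000 0.000 0.0000 0.0196 -0.0000 0.07; 0.000 0.000 0.000 0.0000 0.0196 -0.0000 0.07; 0.000 0.000 0.000 0.0000 0.0196 -0.0000 0.07; 0.000 0.000 0.000 0.0000 0.0196 -0.0000 0.07; 0.000 0.000 0.000 0.0000 0.0196 -0.0000 0.07; 0.000 0.000 0.000 0.0000 0.0196 -0.0000 0.07; 0.000 0.000 0.000 0.0000 0.0196 -0.0000 0.07
```

Request:
arm_command(series="0 -0.009 0.003 0.001 0.018 0.004 0.07; 0 -0.009 0.003 0.001 0.018 0.004 0.07; 0 -0.009 0.003 0.001 0.018 0.004 0.07; 0 -0.009 0.003 0.001 0.018 0.004 0.07; 0 0 0 0 0.015 0 0.07; 0 0 0 0 0.015 0 0.07; 0 0 0 0 0 0 0.07")

```text
time: 3.75
tool_pos: [0.4624, -0.0973, 0.1741]
ee_rot: [-1.572, -0.011, -0.107]
wrist_force: [0.1, -0.4, 0.8]
width: 0.0703
```

Run:
```python
from plan import *
stat()
for c in("scene","side"): cv2.imwrite(f"pics/{c}2.png",robot.snapshot(c))
a=cv2.imread("pics/scene2.png")[100:290,140:390]; b=cv2.imread("pics/side2.png")[100:290,190:390]
cv2.imwrite("pics/2.png",cv2.resize(np.hstack([a,b]),None,fx=1.77,fy=1.77,interpolation=cv2.INTER_CUBIC))
plan([-.021,-.13,.063],0,6,.07)
```

```text
t 3.75 well [-0.0209 -0.1186  0.1741] p [ 0.4624 -0.0973  0.1741] rpy [-1.5718 -0.0112 -0.1071] yawrel 0.019896046774181442 F [ 0.1063 -0.371   0.8144] w 0.07030716853797347
0.000 0.003 0.003 -0.0006 0.0189 -0.0018 0.07; 0.000 0.003 0.003 -0.0005 0.0189 -0.0018 0.07; 0.000 0.003 0.003 -0.0005 0.0189 -0.0018 0.07; 0.000 0.003 0.003 -0.0004 0.0189 -0.0018 0.07; 0.000 0.003 0.003 -0.0004 0.0189 -0.0018 0.07; 0.000 0.003 0.003 -0.0003 0.0189 -0.0018 0.07
```

View pics/2.png

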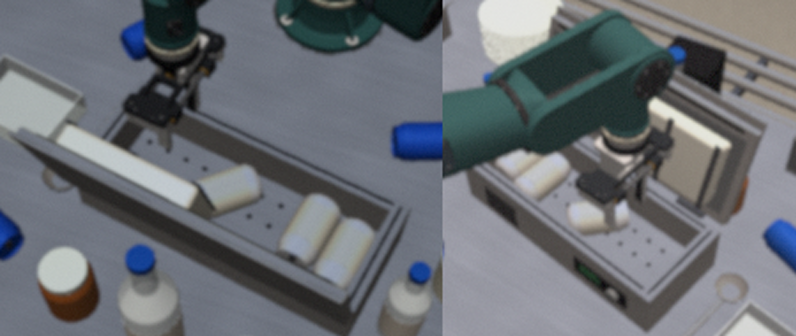

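The gripper is over the -y part of the pan behind the can and clear of the pack, so I'll descend.

Request:
arm_command(series="0 -0.01 0.006 -0.001 0.019 -0.003 0.07; 0 -0.01 0.006 -0.001 0.019 -0.002 0.07; 0 0 0 0 0.019 -0.002 0.07; 0 0 0 0 0.018 -0.002 0.07; 0 0 0 0 0.018 -0.002 0.07; 0 0 0 0 0.015 0 0.07; 0 0 0 0 0 0 0.07")

```text
time: 4.55
tool_pos: [0.4702, -0.1097, 0.0786]
ee_rot: [-1.579, -0.027, -0.081]
wrist_force: [-0.5, -0.8, -0.5]
width: 0.0699
```

Run:
```python
from plan import *
stat()
cv2.imwrite(f"pics/w3.png",robot.snapshot("wrist"))
plan([-.021,-.09,.063],0,4,.07)
```

```text
t 4.55 well [-0.0116 -0.1299  0.0786] p [ 0.4702 -0.1097  0.0786] rpy [-1.5788 -0.0267 -0.0809] yawrel 0.04612825088245731 F [-0.4966 -0.7783 -0.4503] w 0.06991065086246726
0.002 0.012 0.007 -0.0023 0.0041 0.0102 0.07; 0.002 0.012 0.007 -0.0023 0.0041 0.0101 0.07; 0.002 0.012 0.007 -0.0024 0.0042 0.0101 0.07; 0.002 0.012 0.007 -0.0025 0.0042 0.0101 0.07
```

View pics/w3.png

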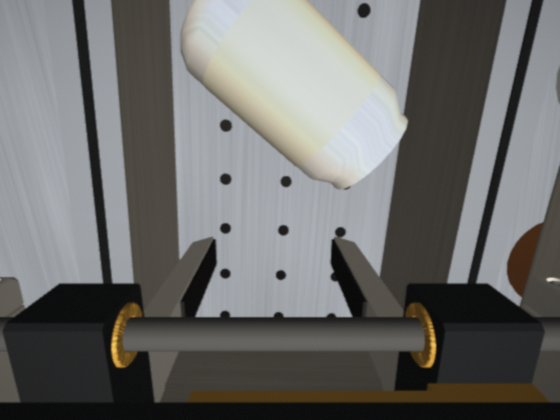

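Request:
arm_command(series="0.003 0.020 0.012 -0.005 0.005 0.002 0.07; 0.003 0.020 0.012 -0.004 0.005 0.002 0.07; 0 0 0 0 0.004 0 0.07; 0 0 0 0 0 0 0.07")

```text
time: 5.0
tool_pos: [0.4652, -0.1054, 0.0696]
ee_rot: [-1.574, -0.012, -0.124]
wrist_force: [0.4, -0.5, -0.1]
width: 0.0702
```

Run:
```python
from plan import *
stat()
plan([-.021,-.06,.063],0,10,.07)
```

```text
t 5.0 well [-0.0171 -0.1263  0.0696] p [ 0.4652 -0.1054  0.0696] rpy [-1.574  -0.0116 -0.1236] yawrel 0.0033596268369490145 F [ 0.3955 -0.5364 -0.0839] w 0.07016044861077089
0.000 0.000 0.001 -0.0004 0.0006 0.0066 0.07; 0.000 0.000 0.001 -0.0004 0.0006 0.0066 0.07; 0.000 0.000 0.001 -0.0004 0.0006 0.0066 0.07; 0.000 0.000 0.001 -0.0004 0.0006 0.0066 0.07; 0.000 0.000 0.001 -0.0004 0.0006 0.0066 0.07; 0.000 0.000 0.001 -0.0004 0.0007 0.0066 0.07; 0.000 0.000 0.001 -0.0004 0.0007 0.0066 0.07; 0.000 0.000 0.001 -0.0004 0.0007 0.0066 0.07; 0.000 0.000 0.001 -0.0004 0.0007 0.0066 0.07; 0.000 0.000 0.001 -0.0004 0.0007 0.0066 0.07
```

Request:
arm_command(series="0 0 0.002 -0.001 0.001 0.006 0.07; 0 0 0.002 -0.001 0.001 0.006 0.07; 0 0 0.002 -0.001 0.001 0.006 0.07; 0 0 0.002 -0.001 0.001 0.006 0.07; 0 0 0.002 0 0.001 0.006 0.07; 0 0 0 0 0.001 0.006 0.07; 0 0 0 0 0.001 0.006 0.07; 0 0 0 0 0 0.006 0.07")

```text
time: 5.8
tool_pos: [0.4716, -0.0584, 0.066]
ee_rot: [-1.583, -0.013, -0.126]
wrist_force: [0.3, -4.3, 2.9]
width: 0.0701
```

Run:
```python
from plan import *
stat()
cv2.imwrite(f"pics/w4.png",robot.snapshot("wrist"))
plan([-.021,-.02,.063],0,10,.07)
```

```text
t 5.8 well [-0.0167 -0.0788  0.066 ] p [ 0.4716 -0.0584  0.066 ] rpy [-1.5832 -0.0131 -0.126 ] yawrel 0.0009430178421782065 F [ 0.2568 -4.3013  2.9147] w 0.07007983036184355
0.001 0.000 0.001 -0.0004 0.0002 0.0058 0.07; 0.001 0.000 0.001 -0.0004 0.0002 0.0058 0.07; 0.001 0.000 0.001 -0.0004 0.0002 0.0058 0.07; 0.001 0.000 0.001 -0.0004 0.0002 0.0058 0.07; 0.001 0.000 0.001 -0.0004 0.0003 0.0058 0.07; 0.001 0.000 0.001 -0.0004 0.0003 0.0058 0.07; 0.001 0.000 0.001 -0.0004 0.0003 0.0058 0.07; 0.001 0.000 0.001 -0.0004 0.0003 0.0058 0.07; 0.001 0.000 0.001 -0.0004 0.0003 0.0057 0.07; 0.001 0.000 0.001 -0.0004 0.0003 0.0057 0.07
```

View pics/w4.png

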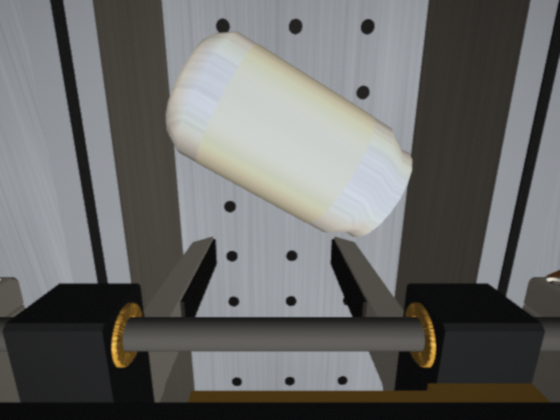

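The can is turning toward square with the right finger on its far end. I'll continue.

Request:
arm_command(series="0.002 0 0.002 -0.001 0 0.006 0.07; 0.002 0 0.002 -0.001 0 0.006 0.07; 0.002 0 0.002 -0.001 0 0.006 0.07; 0.002 0 0.002 -0.001 0 0.006 0.07; 0.002 0 0.002 -0.001 0 0.006 0.07; 0.002 0 0 0 0 0.006 0.07; 0 0 0 0 0 0.006 0.07; 0 0 0 0 0 0.006 0.07")

```text
time: 6.65
tool_pos: [0.4691, -0.0017, 0.0629]
ee_rot: [-1.563, 0.008, -0.124]
wrist_force: [-0.1, -0.3, -0.4]
width: 0.0697
```

Run:
```python
from plan import *
stat()
cv2.imwrite(f"pics/w5.png",robot.snapshot("wrist"))
```

```text
t 6.65 well [-0.0264 -0.0229  0.0629] p [ 0.4691 -0.0017  0.0629] rpy [-1.5628  0.0078 -0.1242] yawrel 0.002751089323305367 F [-0.1316 -0.2697 -0.3661] w 0.06965500572298436
```

View pics/w5.png

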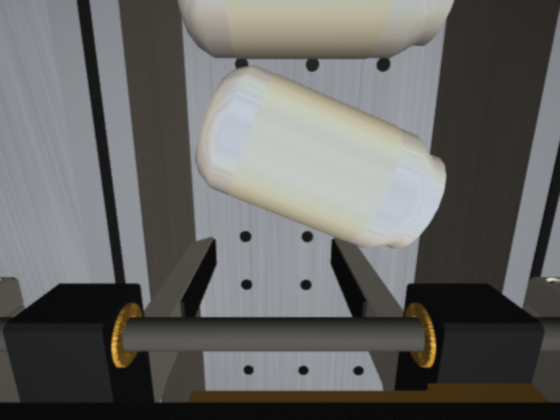

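Request:
arm_command(series="0 0 0 0.004 0 0.002 0.07; 0 0 0 0.003 0 0.004 0.07; 0 0 0 0.001 0 0.004 0.07; 0 0 0 0 0 0.004 0.07; 0 0 0 0 0 0.004 0.07; 0 0 0 0 0 0.003 0.07")

```text
time: 7.3
tool_pos: [0.4831, 0.0173, 0.0648]
ee_rot: [-1.568, 0.002, -0.126]
wrist_force: [1.6, -3.8, 1.8]
width: 0.07
```

Run:
```python
from plan import *
stat()
cv2.imwrite(f"pics/w6.png",robot.snapshot("wrist"))
```

```text
t 7.3 well [-0.0149 -0.0023  0.0648] p [0.4831 0.0173 0.0648] rpy [-1.568   0.0016 -0.1257] yawrel 0.0013325127300893858 F [ 1.6166 -3.7902  1.829 ] w 0.06995783741150875
```

View pics/w6.png

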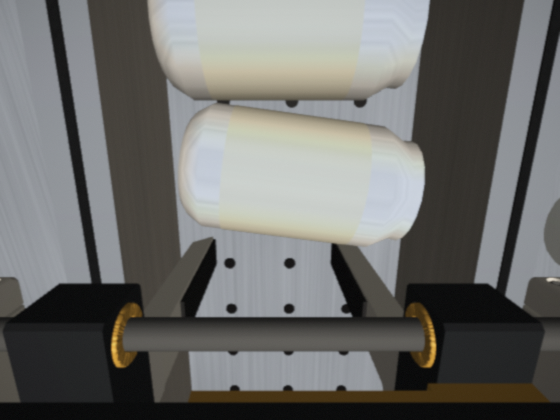

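Request:
arm_command(series="0 0 0 -0.001 0 0.004 0.07; 0 0 0 -0.001 0 0.004 0.07; 0 0 0 -0.001 0 0.003 0.07; 0 0 0 0 0 0.003 0.07; 0 0 0 0 0 0.002 0.07")

```text
time: 7.85
tool_pos: [0.4819, 0.0293, 0.0652]
ee_rot: [-1.581, -0.0, -0.126]
wrist_force: [1.1, -7.3, 1.5]
width: 0.0698
```

Run:
```python
from plan import *
stat()
cv2.imwrite(f"pics/w7.png",robot.snapshot("wrist"))
```

```text
t 7.85 well [-0.0176  0.0094  0.0652] p [0.4819 0.0293 0.0652] rpy [-1.581  -0.0001 -0.1259] yawrel 0.001115052294217711 F [ 1.1239 -7.3336  1.5477] w 0.06976396045287346
```

View pics/w7.png

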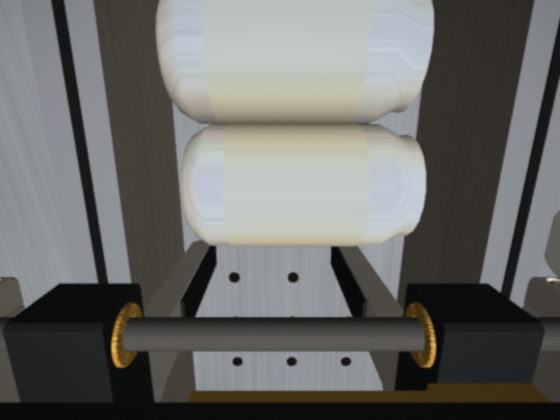

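The can now lies square against the tidy can. I'll seat it with a small extra push, then retreat gently.

Request:
arm_command(series="0 0 0 0 0 0.003 0.07; 0 0 0 0 0 0.002 0.07; 0 0 0 0 0 0 0.07; 0 0 0 0 0 -0.003 0.07; 0 0 0 0 0 -0.003 0.07; 0 0 0 0 0 -0.004 0.07; 0 0 0 0 0 -0.006 0.07; 0 0 0 0 0 -0.010 0.07")

```text
time: 8.7
tool_pos: [0.4747, 0.0063, 0.0631]
ee_rot: [-1.587, 0.009, -0.122]
wrist_force: [0.5, -0.3, 0.7]
width: 0.0701
```

Run:
```python
from plan import *
stat()
cv2.imwrite(f"pics/w8.png",robot.snapshot("wrist"))
```

```text
t 8.7 well [-0.0219 -0.0143  0.0631] p [0.4747 0.0063 0.0631] rpy [-1.5871  0.0092 -0.1225] yawrel 0.004514988073695991 F [ 0.542  -0.3492  0.747 ] w 0.07006966739097396
```

View pics/w8.png

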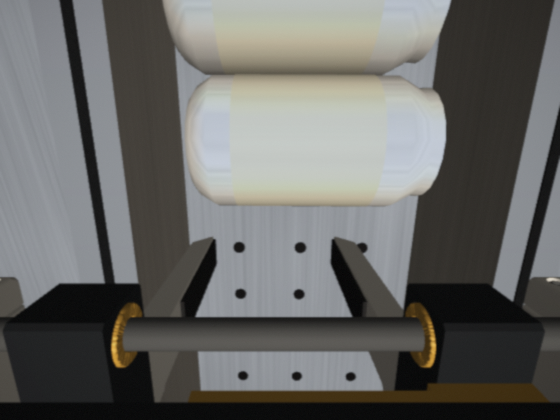

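Run:
```python
from plan import *
q=plan([-.05,-.03,.16],0,5,.07); print(); q=plan([-.06,-.06,.42],np.pi/2*.6,7,.0,q);print(); q=plan([.215,-.1,.42],np.pi/2,9,.0,q)
```

```text
0.004 0.001 -0.002 -0.0058 -0.0193 -0.0031 0.07; 0.004 0.001 -0.002 -0.0058 -0.0193 -0.0031 0.07; 0.004 0.001 -0.002 -0.0058 -0.0193 -0.0030 0.07; 0.004 0.001 -0.002 -0.0057 -0.0193 -0.0029 0.07; 0.004 0.001 -0.002 -0.0057 -0.0194 -0.0029 0.07

-0.000 -0.135 0.000 -0.0014 -0.0371 -0.0043 0.0; -0.000 -0.135 0.000 -0.0020 -0.0371 -0.0041 0.0; -0.000 -0.135 0.000 -0.0025 -0.0371 -0.0038 0.0; -0.000 -0.135 0.000 -0.0030 -0.0371 -0.0034 0.0; -0.000 -0.135 0.000 -0.0034 -0.0371 -0.0029 0.0; -0.000 -0.135 0.000 -0.0038 -0.0371 -0.0025 0.0; -0.000 -0.135 0.000 -0.0041 -0.0371 -0.0019 0.0

0.000 -0.070 0.000 0.0144 -0.0000 -0.0273 0.0; 0.000 -0.070 0.000 0.0124 -0.0000 -0.0283 0.0; 0.000 -0.070 0.000 0.0104 -0.0000 -0.0291 0.0; 0.000 -0.070 0.000 0.0084 -0.0000 -0.0297 0.0; 0.000 -0.070 0.000 0.0063 -0.0000 -0.0302 0.0; 0.000 -0.070 0.000 0.0041 -0.0000 -0.0306 0.0; 0.000 -0.070 0.000 0.0020 -0.0000 -0.0308 0.0; 0.000 -0.070 0.000 -0.0001 -0.0000 -0.0309 0.0; 0.000 -0.070 0.000 -0.0023 -0.0000 -0.0308 0.0
```

Request:
arm_command(series="0.004 0 0 0 -0.02 -0.003 0.06; 0.004 0 0 0 -0.02 -0.003 0.06; 0.004 0 0 0 -0.02 -0.003 0.05; 0.004 0 0 0 -0.02 -0.003 0.05; 0 0 0 -0.004 -0.025 0 0; 0 0 0 -0.006 -0.03 0 0; 0 0 0 -0.006 -0.035 0 0; 0 0 0 -0.006 -0.035 0 0; 0 0 0 -0.006 -0.035 0 0; 0 0 0 0 -0.03 0 0; 0 0 0 0 -0.02 0 0")

```text
time: 9.85
tool_pos: [0.4437, -0.008, 0.3599]
ee_rot: [-1.57, 0.021, -0.131]
wrist_force: [0.3, -0.2, -0.2]
width: 0.0007
```

Run:
```python
from plan import *
stat()
for c in("side","scene"): cv2.imwrite(f"pics/{c}9.png",robot.snapshot(c))
a=cv2.imread("pics/scene9.png")[100:290,140:390]; b=cv2.imread("pics/side9.png")[100:290,190:390]
cv2.imwrite("pics/9.png",cv2.resize(np.hstack([a,b]),None,fx=1.77,fy=1.77,interpolation=cv2.INTER_CUBIC))
q=plan([-.04,-.1,.42],np.pi/2*.75,9,.0);print(); q=plan([.215,-.1,.42],np.pi/2,10,.0,q)
```

```text
t 9.85 well [-0.0508 -0.0324  0.3599] p [ 0.4437 -0.008   0.3599] rpy [-1.5702  0.0211 -0.1312] yawrel -0.0042600688798303255 F [ 0.3052 -0.1671 -0.2274] w 0.0006935010296413458
-0.001 -0.131 -0.002 0.0010 -0.0066 -0.0075 0.0; -0.001 -0.131 -0.002 0.0000 -0.0066 -0.0076 0.0; -0.001 -0.131 -0.002 -0.0009 -0.0066 -0.0075 0.0; -0.001 -0.131 -0.002 -0.0019 -0.0066 -0.0074 0.0; -0.001 -0.131 -0.002 -0.0028 -0.0066 -0.0070 0.0; -0.001 -0.131 -0.002 -0.0037 -0.0066 -0.0066 0.0; -0.001 -0.131 -0.002 -0.0046 -0.0065 -0.0061 0.0; -0.001 -0.131 -0.002 -0.0053 -0.0066 -0.0054 0.0; -0.001 -0.131 -0.002 -0.0060 -0.0066 -0.0047 0.0

0.000 -0.039 0.000 0.0098 -0.0000 -0.0236 0.0; 0.000 -0.039 0.000 0.0088 -0.0000 -0.0239 0.0; 0.000 -0.039 0.000 0.0079 -0.0000 -0.0243 0.0; 0.000 -0.039 0.000 0.0069 -0.0000 -0.0245 0.0; 0.000 -0.039 0.000 0.0060 -0.0000 -0.0248 0.0; 0.000 -0.039 0.000 0.0050 -0.0000 -0.0250 0.0; 0.000 -0.039 0.000 0.0040 -0.0000 -0.0252 0.0; 0.000 -0.039 0.000 0.0030 -0.0000 -0.0253 0.0; 0.000 -0.039 0.000 0.0020 -0.0000 -0.0254 0.0; 0.000 -0.039 0.000 0.0010 -0.0000 -0.0255 0.0
```

View pics/9.png

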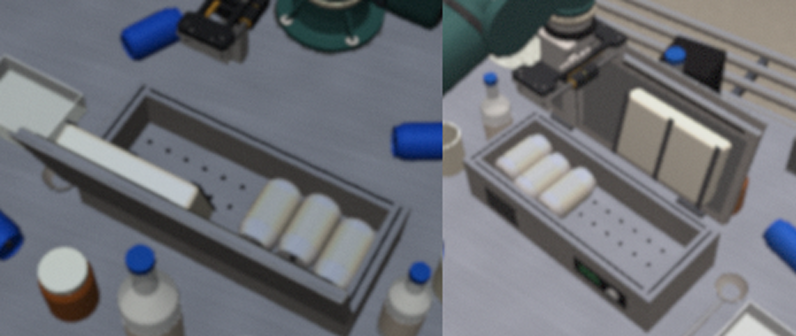

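Three cans now lie square and snug in a row. I'll move on to the lid.

Request:
arm_command(series="0 -0.131 0 0.001 -0.009 -0.008 0; 0 -0.131 0 0 -0.009 -0.008 0; 0 -0.131 0 -0.001 -0.009 -0.008 0; 0 -0.131 0 -0.002 -0.009 -0.007 0; 0 -0.131 0 -0.003 -0.009 -0.007 0; 0 -0.131 0 -0.004 -0.009 -0.007 0; 0 -0.131 0 -0.005 -0.008 -0.006 0; 0 -0.131 0 -0.005 -0.008 -0.005 0; 0 -0.131 0 -0.006 -0.008 -0.005 0; 0 0 0 0 0 0 0")

```text
time: 10.95
tool_pos: [0.4457, -0.0823, 0.4235]
ee_rot: [-1.528, 0.01, 1.095]
wrist_force: [-0.1, 0.7, 0.4]
width: 0.0005
```

Run:
```python
from plan import *
stat()
q=plan([.22,-.1,.43],np.pi/2,10,.0)
```

```text
t 10.95 well [-0.0394 -0.1058  0.4235] p [ 0.4457 -0.0823  0.4235] rpy [-1.5279  0.0102  1.0946] yawrel 1.2215343455087422 F [-0.0794  0.6824  0.4376] w 0.0005025043585614817
-0.004 -0.035 -0.000 0.0094 -0.0018 -0.0241 0.0; -0.004 -0.035 -0.000 0.0086 -0.0017 -0.0244 0.0; -0.004 -0.035 -0.000 0.0077 -0.0016 -0.0247 0.0; -0.004 -0.035 -0.000 0.0068 -0.0014 -0.0250 0.0; -0.004 -0.035 -0.000 0.0060 -0.0013 -0.0252 0.0; -0.004 -0.035 -0.000 0.0051 -0.0012 -0.0254 0.0; -0.004 -0.035 -0.000 0.0042 -0.0011 -0.0256 0.0; -0.004 -0.035 -0.000 0.0033 -0.0010 -0.0257 0.0; -0.004 -0.035 -0.000 0.0024 -0.0009 -0.0258 0.0; -0.004 -0.035 -0.000 0.0015 -0.0008 -0.0259 0.0
```

Request:
arm_command(series="-0.004 -0.035 0 0.009 -0.002 -0.024 0; -0.004 -0.035 0 0.009 -0.002 -0.024 0; -0.004 -0.035 0 0.008 -0.002 -0.025 0; -0.004 -0.035 0 0.007 -0.002 -0.025 0; -0.004 -0.035 0 0.006 -0.001 -0.025 0; -0.004 -0.035 0 0.005 -0.001 -0.025 0; 0 0 0 0 0 0 0")

```text
time: 11.65
tool_pos: [0.6038, -0.0977, 0.4155]
ee_rot: [-1.534, 0.003, 1.291]
wrist_force: [-0.3, -0.0, -0.5]
width: 0.0007
```

Run:
```python
from plan import *
stat()
q=plan([.22,-.1,.43],np.pi/2,5,.0)
```

```text
t 11.65 well [ 0.1194 -0.1011  0.4155] p [ 0.6038 -0.0977  0.4155] rpy [-1.5338  0.0027  1.2906] yawrel 1.4175458022997711 F [-0.2645 -0.0336 -0.4995] w 0.0007392095394329279
-0.007 -0.031 0.000 0.0033 -0.0036 -0.0197 0.0; -0.007 -0.031 0.000 0.0027 -0.0035 -0.0198 0.0; -0.007 -0.031 0.000 0.0021 -0.0034 -0.0199 0.0; -0.007 -0.031 0.000 0.0014 -0.0032 -0.0200 0.0; -0.007 -0.031 0.000 0.0008 -0.0031 -0.0201 0.0
```

Request:
arm_command(series="-0.009 -0.031 0 0.003 -0.004 -0.020 0; -0.009 -0.031 0 0.003 -0.004 -0.020 0; -0.009 -0.031 0 0.002 -0.004 -0.020 0; -0.009 -0.031 0 0.002 -0.004 -0.020 0; -0.009 -0.031 0 0.001 -0.004 -0.020 0; 0 0 0 0 0 0 0")

```text
time: 12.25
tool_pos: [0.6936, -0.1061, 0.4169]
ee_rot: [-1.57, -0.002, 1.437]
wrist_force: [-1.0, 0.2, 0.3]
width: 0.0006
```

Run:
```python
from plan import *
stat()
for c in("side","scene","wrist"): cv2.imwrite(f"pics/{c}10.png",robot.snapshot(c))
a=cv2.imread("pics/scene10.png")[60:290,120:370]; b=cv2.imread("pics/side10.png")[20:250,190:390]
cv2.imwrite("pics/10.png",cv2.resize(np.hstack([a,b]),None,fx=1.77,fy=1.77,interpolation=cv2.INTER_CUBIC))
```

```text
t 12.25 well [ 0.2095 -0.0981  0.4169] p [ 0.6936 -0.1061  0.4169] rpy [-1.5702 -0.0017  1.4368] yawrel 1.5638171498604487 F [-1.0146  0.1968  0.2509] w 0.0005912784816267366
```

View pics/10.png

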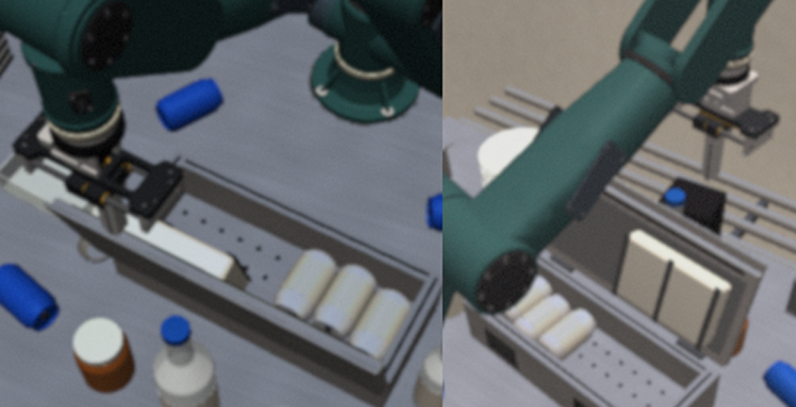

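View pics/wrist10.png

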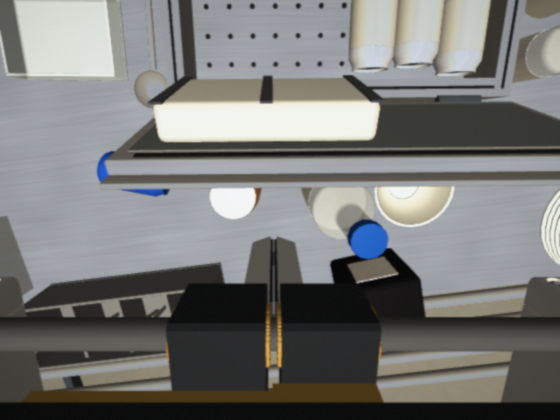

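Run:
```python
from plan import *
p=robot.camera_params("wrist")
print("cap",b2w(W,ray(p,(368,240),.31)), "fingertip px",proj(p,cur()[0]))
for th in(1.7,1.75,1.8,1.85,1.9):
    print(th,lidpt(th,.225,0,.02),proj(p,w2b(W,[lidpt(th,.225,-.245,.02),lidpt(th,.225,-.1,.02)])).round())
```

```text
cap [[ 0.2426 -0.0049  0.31  ]] fingertip px [[271.6176 252.2731]]
1.7 [0.1548 0.     0.3425] [[ 89. 154.]
 [269. 153.]]
1.75 [0.1658 0.     0.3398] [[ 93. 167.]
 [269. 166.]]
1.8 [0.1766 0.     0.3366] [[ 97. 179.]
 [270. 178.]]
1.85 [0.1872 0.     0.3328] [[101. 191.]
 [270. 190.]]
1.9 [0.1977 0.     0.3285] [[106. 201.]
 [270. 200.]]
```

Request:
arm_command(series="0 0 0 0 0.02 0 0; 0 0 0 0 0.02 0 0; 0 0 0 0 0.02 0 0; 0 0 0 0 0.02 0 0; 0 0 0 0 0.02 0 0; 0 0 0 0 0.008 0 0; 0 0 0 0 0 0 0")

```text
time: 13.1
tool_pos: [0.6878, -0.1055, 0.3232]
ee_rot: [-1.595, 0.001, 1.431]
wrist_force: [0.1, 1.1, -0.3]
width: 0.0003
```

```bash
cat >> plan.py <<'E'
def lidplan(ths,r=.195,off=.008,y=None,yaw=np.pi/2):
    p,rr,_=cur(); y=b2w(W,p)[0][1] if y is None else y
    for th in ths:
        q=lidpt(th,r,y,.02); P=w2b(W,[q[0]+off,y,q[2]])[0]
        Rt=R.from_euler("xyz",[-np.pi/2,0,yaw+W[2]])
        print(round(th,2),"turn",(rr.inv()*Rt).as_rotvec().round(3),"shift",rr.inv().apply(P-p).round(4)); p,rr=P,Rt
E
python3 - <<'E'
from plan import *
stat()
lidplan(np.arange(1.75,.9,-.05))
cv2.imwrite("pics/side11.png",robot.snapshot("side"))
E
```

```text
t 13.1 well [ 0.2037 -0.0982  0.3232] p [ 0.6878 -0.1055  0.3232] rpy [-1.5953  0.001   1.4306] yawrel 1.557555306019299 F [ 0.1487  1.0915 -0.2867] w 0.00027458323919714485
1.75 turn [ 0.024 -0.013 -0.001] shift [-0.0005  0.012   0.0356]
1.7 turn [0. 0. 0.] shift [ 0.     -0.0025  0.0095]
1.65 turn [0. 0. 0.] shift [ 0.     -0.002   0.0096]
1.6 turn [0. 0. 0.] shift [-0.     -0.0015  0.0097]
1.55 turn [0. 0. 0.] shift [ 0.     -0.001   0.0097]
1.5 turn [0. 0. 0.] shift [ 0.     -0.0006  0.0098]
1.45 turn [0. 0. 0.] shift [ 0.     -0.0001  0.0098]
1.4 turn [0. 0. 0.] shift [-0.      0.0004  0.0098]
1.35 turn [0. 0. 0.] shift [-0.      0.0009  0.0098]
1.3 turn [0. 0. 0.] shift [-0.      0.0014  0.0097]
1.25 turn [0. 0. 0.] shift [0.     0.0019 0.0096]
1.2 turn [0. 0. 0.] shift [0.     0.0024 0.0095]
1.15 turn [0. 0. 0.] shift [-0.      0.0028  0.0094]
1.1 turn [0. 0. 0.] shift [-0.      0.0033  0.0092]
1.05 turn [0. 0. 0.] shift [0.     0.0038 0.0091]
1.0 turn [0. 0. 0.] shift [0.     0.0042 0.0089]
0.95 turn [0. 0. 0.] shift [-0.      0.0046  0.0086]
```

View pics/side11.png

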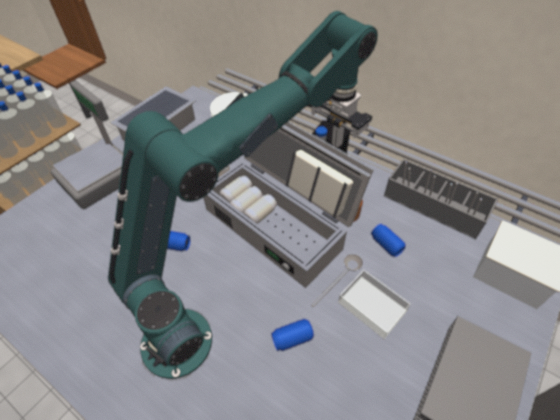

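Request:
arm_command(series="0.012 0 0 0 0.009 -0.001 0; 0.012 0 0 0 0.008 0 0; 0 0 0 0 0 0.008 0; 0 0 0 0 0 0.008 0; 0 0 0 0 0 0.008 0; 0 0 0 0 0 0.008 0")

```text
time: 13.75
tool_pos: [0.6662, -0.1029, 0.3149]
ee_rot: [-1.607, 0.003, 1.431]
wrist_force: [7.3, -0.8, 3.1]
width: 0.0002
```

Run:
```python
from plan import *
stat()
lidplan([1.7,1.6])
```

```text
t 13.75 well [ 0.1819 -0.0984  0.3149] p [ 0.6662 -0.1029  0.3149] rpy [-1.6069  0.0031  1.431 ] yawrel 1.5580098822931863 F [ 7.3458 -0.7963  3.0709] w 0.00022020777253888075
1.7 turn [ 0.036 -0.013 -0.003] shift [-0.0003  0.0013  0.023 ]
1.6 turn [0. 0. 0.] shift [-0.     -0.0035  0.0193]
```

Request:
arm_command(series="0.008 -0.003 0 0 0.001 0.010 0; 0.008 -0.003 0 0 0.001 0.010 0; 0.008 -0.003 0 0 0 0.010 0; 0.008 -0.003 0 0 0 0.010 0; 0.004 0 0 0 0 0.010 0; 0.004 0 0 0 0 0.010 0; 0.004 0 0 0 0 0.010 0; 0 0 0 0 0 0.010 0")

```text
time: 14.55
tool_pos: [0.5994, -0.0945, 0.3262]
ee_rot: [-1.63, 0.007, 1.445]
wrist_force: [4.4, -0.5, -0.4]
width: 0.0005
```

Run:
```python
from plan import *
stat()
lidplan([1.4,1.3,1.2,1.1,1.0])
cv2.imwrite("pics/w12.png",robot.snapshot("wrist"))
```

```text
t 14.55 well [ 0.1146 -0.0985  0.3262] p [ 0.5994 -0.0945  0.3262] rpy [-1.6303  0.0075  1.4451] yawrel 1.5721245274731563 F [ 4.4496 -0.513  -0.3531] w 0.0004840153635805969
1.4 turn [ 0.06   0.002 -0.007] shift [0.0001 0.0078 0.0146]
1.3 turn [0. 0. 0.] shift [0.     0.0023 0.0195]
1.2 turn [0. 0. 0.] shift [-0.      0.0042  0.0191]
1.1 turn [0. 0. 0.] shift [-0.      0.0061  0.0186]
1.0 turn [0. 0. 0.] shift [0.     0.008  0.0179]
```

View pics/w12.png

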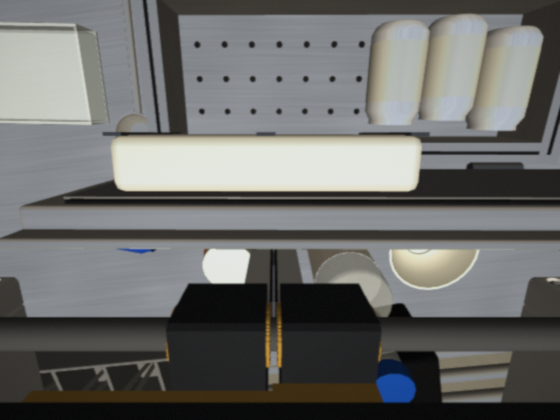

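Request:
arm_command(series="0.015 0 0 0 0.004 0.010 0; 0.015 0 0 0 0.004 0.010 0; 0.015 0 0 0 0.004 0.010 0; 0.015 0 0 0 0.003 0.010 0; 0.015 0 0 0 0.003 0.010 0; 0.015 0 0 0 0.003 0.010 0; 0.01 0 0 0 0.003 0.009 0; 0.01 0 0 0 0.003 0.009 0")

```text
time: 15.4
tool_pos: [0.5194, -0.0846, 0.3043]
ee_rot: [-1.533, 0.009, 1.445]
wrist_force: [3.7, -0.5, 0.5]
width: 0.0003
```

Run:
```python
from plan import *
stat()
lidplan([1.2,1.1,1.0,.9,.8,.7])
cv2.imwrite("pics/side13.png",robot.snapshot("side"))
```

```text
t 15.4 well [ 0.034  -0.0988  0.3043] p [ 0.5194 -0.0846  0.3043] rpy [-1.5325  0.0093  1.4453] yawrel 1.5723320841973587 F [ 3.6714 -0.5226  0.4791] w 0.0003222091650893653
1.2 turn [-0.038  0.001 -0.009] shift [-0.0001 -0.0077 -0.0277]
1.1 turn [0. 0. 0.] shift [-0.      0.0061  0.0186]
1.0 turn [0. 0. 0.] shift [0.     0.008  0.0179]
0.9 turn [0. 0. 0.] shift [0.     0.0097 0.017 ]
0.8 turn [0. 0. 0.] shift [-0.      0.0114  0.016 ]
0.7 turn [0. 0. 0.] shift [0.     0.0129 0.0147]
```

View pics/side13.png

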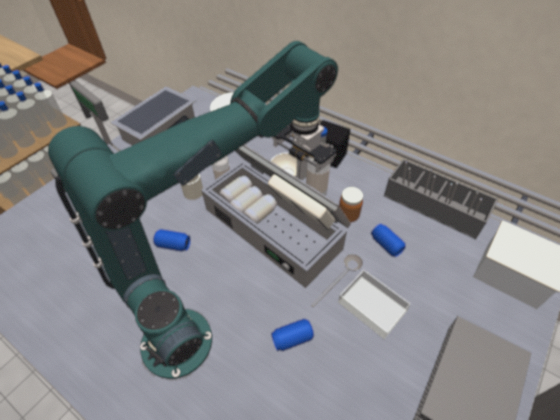

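Request:
arm_command(series="-0.006 0 0 0 0.004 0.009 0; -0.006 0 0 0 0.004 0.009 0; -0.006 0 0 0 0.005 0.008 0; 0 0 0 0 0.005 0.008 0; 0 0 0 0 0.006 0.008 0; 0 0 0 0 0.006 0.008 0; 0 0 0 0 0.006 0.007 0; 0 0 0 0 0.006 0.007 0")

```text
time: 16.25
tool_pos: [0.4471, -0.0755, 0.2552]
ee_rot: [-1.533, 0.007, 1.445]
wrist_force: [3.1, 0.1, 0.0]
width: 0.0001
```

```bash
cat >> plan.py <<'E'
def th_now():
    p,_,_=cur(); q=b2w(W,p)[0]; dx=.106-(q[0]-.008); dz=q[2]-.122; d=np.hypot(dx,dz); r=np.sqrt(d*d-.0004)
    print("r",r,"th",np.arctan2(dz,dx)-np.arctan2(.02,r))
E
python3 - <<'E'
from plan import *
stat(); th_now()
lidplan([.7,.6,.5,.4,.3])
E
```

```text
t 16.25 well [-0.0389 -0.0989  0.2552] p [ 0.4471 -0.0755  0.2552] rpy [-1.5331  0.007   1.4451] yawrel 1.5720630904421062 F [3.1013 0.1193 0.0133] w 0.0001118522665873574
r 0.20181637243362724 th 0.6179223717538876
0.7 turn [-0.038  0.001 -0.007] shift [-0.0001 -0.0083 -0.0163]
0.6 turn [0. 0. 0.] shift [-0.      0.0143  0.0134]
0.5 turn [0. 0. 0.] shift [0.     0.0156 0.0119]
0.4 turn [0. 0. 0.] shift [-0.      0.0167  0.0103]
0.3 turn [0. 0. 0.] shift [-0.      0.0176  0.0086]
```

Run:
```python
from plan import *
for c in("side","scene"): cv2.imwrite(f"pics/{c}14.png",robot.snapshot(c))
a=cv2.imread("pics/scene14.png")[60:290,120:370]; b=cv2.imread("pics/side14.png")[80:310,190:390]
cv2.imwrite("pics/14.png",cv2.resize(np.hstack([a,b]),None,fx=1.77,fy=1.77,interpolation=cv2.INTER_CUBIC))
```

```text
(no output)
```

View pics/14.png

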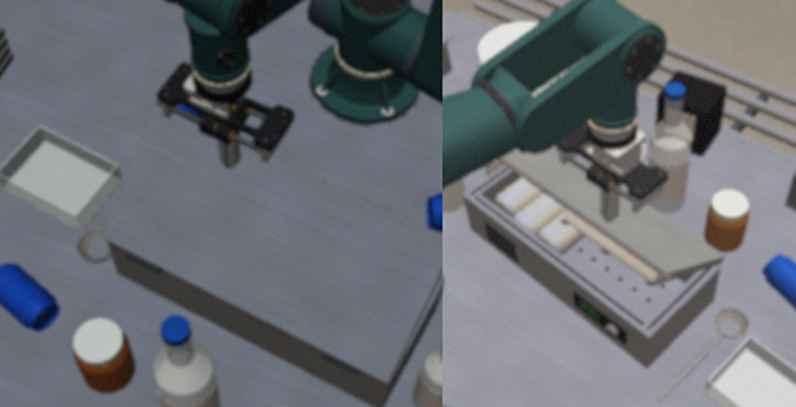

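Request:
arm_command(series="-0.01 0 0 0 0.006 0.006 0; -0.01 0 0 0 0.006 0.005 0; -0.005 0 0 0 0.006 0.005 0; 0 0 0 0 0.006 0.005 0; 0 0 0 0 0.006 0.004 0; 0 0 0 0 0.006 0.004 0; 0 0 0 0 0.006 0.003 0; 0 0 0 0 0.006 0.003 0; 0 0 0 0 0.005 0.002 0")

```text
time: 17.25
tool_pos: [0.4059, -0.0705, 0.1996]
ee_rot: [-1.557, 0.007, 1.445]
wrist_force: [1.3, -0.2, 1.3]
width: 0.0004
```

Run:
```python
from plan import *
stat(); th_now()
lidplan([.3,.2,.1,0])
```

```text
t 17.25 well [-0.0803 -0.0992  0.1996] p [ 0.4059 -0.0705  0.1996] rpy [-1.5568  0.0066  1.4449] yawrel 1.571909992603627 F [ 1.318  -0.2173  1.26  ] w 0.000428112024840647
r 0.20832170555461602 th 0.2843019404873455
0.3 turn [-0.014  0.001 -0.007] shift [-0.      0.0007 -0.014 ]
0.2 turn [0. 0. 0.] shift [0.     0.0184 0.0068]
0.1 turn [0. 0. 0.] shift [-0.      0.019   0.0049]
0 turn [0. 0. 0.] shift [0.     0.0194 0.003 ]
```

Request:
arm_command(series="0 0 0 0 0.006 -0.001 0; 0 0 0 0 0.006 -0.001 0; 0 0 0 0 0.006 0 0; 0 0 0 0 0.006 0 0; 0 0 0 0 0.006 0 0; 0 0 0 0 0.005 0 0; 0 0 0 0 0.004 0 0; 0 0 0 0 0.003 0 0")

```text
time: 18.05
tool_pos: [0.404, -0.0705, 0.1524]
ee_rot: [-1.548, 0.006, 1.445]
wrist_force: [-1.4, -0.5, 1.9]
width: -0.0001
```

Run:
```python
from plan import *
stat(); th_now()
```

```text
t 18.05 well [-0.0822 -0.0994  0.1524] p [ 0.404  -0.0705  0.1524] rpy [-1.5479  0.0063  1.4447] yawrel 1.5716976729084586 F [-1.4017 -0.4618  1.9223] w -8.352315489568987e-05
r 0.19754326684955953 th 0.052875343756017434
```

Request:
arm_command(series="0 0 0 0 0.002 0 0; 0 0 0 0 0.002 0 0; 0 0 0 0 0.002 0 0; 0 0 0 0 0.002 0 0; 0 0 0 0 0.002 0 0")

```text
time: 18.55
tool_pos: [0.4039, -0.0706, 0.1422]
ee_rot: [-1.548, 0.006, 1.445]
wrist_force: [-4.5, 1.8, 13.8]
width: 0.0005
```

Request:
arm_command(series="0 0 0 0 0.002 0 0; 0 0 0 0 0.002 0 0; 0 0 0 0 0.002 0 0")

```text
time: 18.85
tool_pos: [0.4039, -0.0706, 0.1422]
ee_rot: [-1.551, 0.007, 1.445]
wrist_force: [-5.4, 1.3, 9.1]
width: 0.0002
```

Request:
arm_command(series="0 0 0 0 0.003 0 0; 0 0 0 0 0.004 0 0; 0 0 0 0 0.004 0 0")

```text
time: 19.15
tool_pos: [0.4039, -0.0706, 0.1421]
ee_rot: [-1.556, 0.008, 1.445]
wrist_force: [-8.1, 2.2, 18.8]
width: 0.0002
```

Request:
arm_command(series="0 0 0 0 -0.002 0 0; 0 0 0 0 -0.005 0 0; 0 0 0 0 -0.015 0 0; 0 0 0 0 -0.03 0 0; 0 0 0 0 -0.04 0 0; 0 0 0 0 -0.04 0.02 0; 0 0 0 0 -0.04 0.03 0; 0 0 0 0 -0.03 0.04 0; 0 0 0 0 0 0.04 0; 0 0 0 0 0 0.04 0; 0 0 0 0 0 0 0")

```text
time: 20.25
tool_pos: [0.2354, -0.0476, 0.3538]
ee_rot: [-1.56, 0.01, 1.446]
wrist_force: [0.8, -0.3, -0.3]
width: 0.0001
```

Run:
```python
from plan import *
stat()
for c in("side","scene"): cv2.imwrite(f"pics/{c}15.png",robot.snapshot(c))
p=robot.camera_params("side"); s=robot.camera_params("scene")
for th in (0,.05,.1):
    L=[lidpt(th,.225,-.245,.02),lidpt(th,.225,.245,.02)]
    print(th,proj(p,w2b(W,L)).round(1).tolist(),proj(s,w2b(W,L)).round(1).tolist())
b=cv2.imread("pics/side15.png")[130:300,190:390]; cv2.imwrite("pics/15z.png",cv2.resize(b,None,fx=3.5,fy=3.5,interpolation=cv2.INTER_CUBIC))
```

```text
t 20.25 well [-0.2524 -0.0981  0.3538] p [ 0.2354 -0.0476  0.3538] rpy [-1.5599  0.0098  1.4464] yawrel 1.573424810205744 F [ 0.7535 -0.2992 -0.2627] w 0.00014499867264442353
0 [[302.6, 269.7], [196.1, 187.5]] [[222.3, 135.6], [377.3, 207.7]]
0.05 [[303.0, 267.4], [195.9, 185.1]] [[221.7, 133.5], [377.9, 206.0]]
0.1 [[303.5, 265.0], [195.7, 182.6]] [[221.1, 131.5], [378.3, 204.3]]
```

View pics/15z.png

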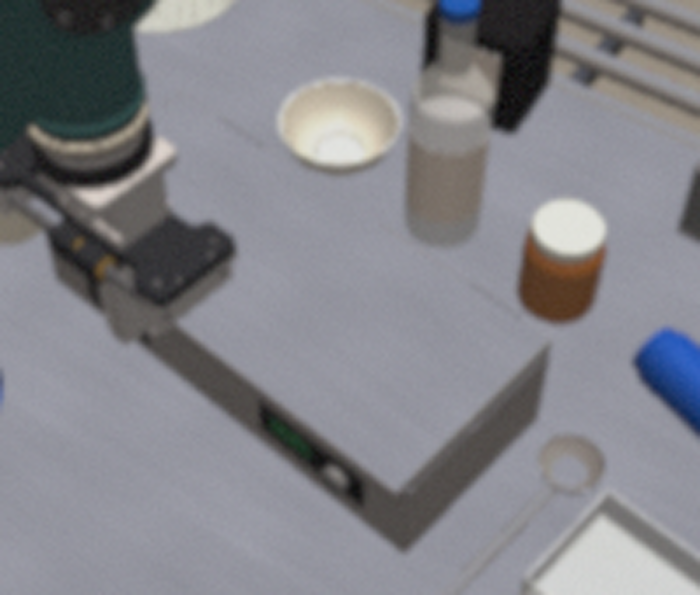

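View pics/scene15.png

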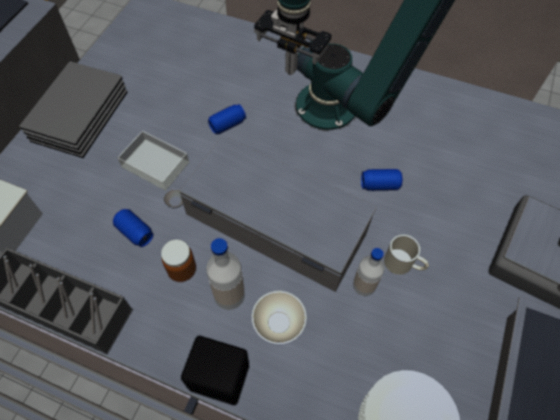

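The lid is flat on the rim. Its front corner is at about side px (305,271), against a predicted (303,270) for shut. The bottles, jar, bowl, spoon, tub and cup are where they started.

Run:
```python
from bench import robot
print(robot.get_obs()["wrist_force"],robot.get_obs()["time"]); print(robot.close_job())
```

```text
[0.3518026  0.07699068 0.24243958] 20.35
the job is handed in; nothing more can be done
None
```

I pushed the loose can along the pan with two open fingers, never gripping it. It turned square and came to rest against the nearer tidy can. I then swept the lid over with closed fingertips, slowed for the last few centimetres, pressed it shut, and backed the arm away before handing in at 20.35 s.

**Can:** The wrist, scene and side pictures taken before the lid moved show three cans lying square and touching in a row, clear of the cold pack. I did not check under the lid after closing it. I could not confirm from the pictures whether the can rolled or partly slid.

**Lid:** The fingertips stopped at 142 mm height, which is where the shut lid's top should be, and held there at about 19 N, the highest force I read at the end of a move. In the side picture the lid's front corner is within about 2 px of where it should be when shut.

**Other items:** In the last pictures everything else on the counter looks unmoved, and the robot was touching nothing.

**Disagreement:** The well's corners fitted the two fixed cameras only to within a few pixels. I corrected the well's position by 3 mm from the wrist picture before going into the pan.

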